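# Change-over of the bench sanding spindle: take the drum out of the quick-release chuck

## Robot

A 6-joint arm with a two-finger parallel gripper is mounted at the origin on a cart in front of the work surface, level with it; the furniture and walls round the work are solid. World frame = base frame: x ahead of the robot, y to its left, z up, the work surface at z = 0. Lengths are in mm, angles in degrees, forces in N, time in s.
With the tool pointing down it reaches from about 325 to 900 mm from the base axis. Payload 3.5 kg.
Tool frame: the origin (TCP) lies at the very end of the fingers, on their centre line; the grasp point (between the pads) lies 19 mm behind it (grip_point_offset is the distance from the TCP to the grasp point, in mm); z points along the fingers, y is the line along which they close (so a half turn about z gives the same grasp; the last joint's range is limited). The gripper opens to 85 mm and grips with 20 to 120 N. Pads are 22 mm wide; open, the fingers measure 114 mm over their backs; the gripper's body (76 mm by 85 mm) begins 54 mm behind the grasp point. The pads swing forward as they close: fully open they stand 13 mm farther back than shut.
Start: joints at [-82.185, 15.837, -1.513, 72.651, 0, 84.076], TCP at [148.43, -607.116, 231.313] pointing down, gripper open.
Joint ranges: [-178.77, 178.77], [-48.84, 107.48], [-61.69, 71.31], [-111.58, 123.2], [-90, 87.43], [-180, 180]. Speed limits (degrees/s): [147.25, 147.25, 180, 180, 180, 180].

## Interface

Orientations are given as a 3x3 rotation matrix whose columns are the frame's x, y, z axes.
In Python, from bench import * gives the robot as it stands.
- The arm moves only by the tool servo_tool, never from a script. Its argument "deltas" is text: rows parted by semicolons, each of 7 numbers parted by spaces: the turn, a rotation vector about the tool's x, y, z in units of 6 degrees (1.0 is 6 degrees), then the shift along the tool's x, y, z in units of 25 mm (1.0 is 25 mm), then the finger opening in mm, from 0 to 85.4. In form: wx wy wz x y z hand; .... A call has 1 to 8 rows; each row is the pose to reach, as a shift and turn from the pose commanded when the call began, along the tool's axes at that moment; what a row does not reach only later rows make up. A row lasts 1/10 s, in which the tool goes at most 50 mm and 8.59 degrees, less where a joint would pass 70% of its speed; a pose out of reach is approached as far as the arm can. A call with a gripper value outside its range is refused whole. The fingers move at their own pace and stop on an object; the grip force is fixed at half the most. Time passes only in rows, so rows that repeat a pose let the fingers close. It gives the time, the measured TCP pose, the force, the opening and the grip force at its end, in the units of the state.
- state(): the state, without advancing time (a new reading comes with each control period).
- get_image(name): name is "scene" or "side" or "wrist"; returns the picture (420x560x3 uint8, red, green, blue); there is no depth.
- calibration(name): a dict with "vertical_fov" (degrees; the focal length in pixels is half the picture's height over the tangent of half this angle, whatever the lens; pixels are square), "cx", "cy" (the principal point, pixels), "k1" (the pictures are not rectified: a ray, as slopes to the right and down, at radius r is drawn at 1 + k1 r^2 times it, then the intrinsics apply), "R" (3x3) and "t" (3): a world point X has camera coordinates R X + t. Camera axes: x right, y down, z forward; pixel columns grow to the right and rows downward; lengths in mm; the calibration is good to about 2 mm. A picture is of the moment at which its call begins: read the wrist's pose just before it. calibration takes no time and is no camera call; for the wrist camera it gives the pose at the moment of the call.
- close_job(): hands the job in; it is judged then, once.
The state is a dict: "time": time; "joint_positions": joint angles; "qd": joint speeds; "joint_torque": joint torques, N m; "position": TCP position; "tcp_rot": TCP orientation; "force": force on the tool from outside, world axes, zero at the start; "wrist_torque": the same for the moment, N m; "grip_width": finger opening in mm; "finger_force": force on a finger pad.
Only numpy, scipy, OpenCV 4.12 (cv2) and the standard library are available. Lean on these libraries where they do the work, as an engineer would, in place of code of your own. Each camera call takes 0.05 s, during which the arm holds its last target. There are 200 camera calls.

## Task

Take the sanding drum out of the small bench spindle: first switch the spindle off by turning its selector knob back, click by click, to the off position (the long mark, in the middle between forward and reverse). Then open the chuck - pull the spring collar back along the leaning spindle, turn it counter-clockwise as far as it goes and let it spring fully home again - draw the drum out with its arbor, lower it into the metal tray and lay it down there. Leave the selector at off and the collar open, and do not knock over the blue squeeze bottle or the small white dropper bottle beside the machine.

Things in the scene. Friction and masses are not known exactly. Their poses are not given: they have to be found in the camera images.
- selector (a joint): Speed selector, a black bar knob on the control box: 0 = off, + clockwise from above. Clicks every 25 deg (0.436 rad), three forward (+), three reverse (-), stops at +-1.40. It starts two or three clicks clockwise of off (0.873 or 1.309). A spring ball holds each click (about 0.07 N m to pass); let go within 8 deg of a click, it settles there.
- selector_grip (a point): Point in the selector's bar, 73.5 mm over the table, 7 mm under the bar's top. Own x: along the bar to the end with the white line; y: across it; z: up, parallel to the vertical turning axis, which lies 2 mm to -x. Bar 42 long, 11 wide, 20 high, on a round skirt 40 mm wide whose top is 60.5 mm over the table.
- spindle_unit: The whole fixed machine on its 150 x 250 x 12 mm base plate; origin: centre of the plate's underside, x away from its front, z up. Left (+y): grey control box, 100 x 86 mm, flat top 53 mm high, marks round the selector; the long one, to +x of the knob, is off. Right (-y): gearcase and chuck, leaning 35 deg from vertical to the front (-x).
- collar_mid (a point): Point on the axis of the chuck's spring collar; moves and turns with it. Own z: spindle axis, up and leaning to the front. Collar: round knurled sleeve, 39 mm wide (41 at the top rim), from 11.5 below to 9.5 mm above this point (flat top face). Own -x: its dark pointer rib. Below: toothed ring, 38 mm wide, then a 30 mm neck, then the 64 mm gearcase face 36 mm under this point.
- collar (a joint): How far the collar is pulled back (up along its own z), m: 0 home, 0.007 end of travel. A spring pushes it home with 4 N at 0, 7 N at the end. The drum on its arbor stands out of the collar's top on the same axis, up to 40 mm above collar_mid.
- collar_turn (a joint): Turn of the collar about its axis, rad, + counter-clockwise from above. 0 = locked (its two teeth in notches, pointer at the line on the gearcase face); 1.047 (60 deg) = open (teeth in the next notches, pointer at the dot). Stops at -0.05 and 1.10. Turns only while pulled back over 5.5 mm; let go between the notches it rests about 5 mm high. Little friction.
- arbor_mid (a point): Middle of the dark sanding drum (18 mm wide, 22 long) fixed on its steel arbor; a loose part, about 50 g. Own z: axis from shank to drum, in the chuck the spindle's. Below this point: washer 17 mm wide to 12.5 mm, bare 7 mm stem, cross bar 24 x 8 x 5 at 25 to 30 mm, 8 mm shank ending at 48 mm. In the chuck the washer's underside is 7 mm above the collar's top face.
- arbor: The same loose part; origin and axes as arbor_mid. Locked, the collar's slotted lip lies over the cross bar and holds it. With the collar at open the slot lies over the cross bar and the arbor draws straight out along its own z, free after about 30 mm.
- tray_in (a point): Centre of the inner floor of the fixed open aluminium tray, 3 mm above the table. Inside 119 mm (own x) by 159 mm (own y), walls 3 mm thick and 20 mm high above the table. z: up. Two spare drums stand beyond its far (+x) side.
- squeeze_mid (a point): Middle of the blue squeeze bottle (24 mm wide, 82 mm high, upright) behind the control box. z: its axis.
- drop_mid (a point): Middle of the small white dropper bottle (20 mm wide, 36 mm high, upright) in front of the control box. z: its axis.

How it is judged:
By the outcome, as a careful person would: the job done as asked, in the order asked, and still so for the second after the job is handed in, with the robot touching nothing.
It also fails if it takes over 59 s, if anything falls off the work surface, if the arm or the gripper's body presses on something with over 40 N, if the wrist force passes 120 N, or if a joint passes its speed limit or range.

## Working session

There is one attempt and no reset: what is moved stays moved. The work goes in short steps, Python scripts to look and compute and a tool call to move; the robot and the scene stay as the last step left them, time stands still between calls to the robot, and variables do not carry over. Pictures are saved under pics/ and viewed, at most 10 in all, crops included, and the job is handed in when it is done.

Besides the shell and the picture viewer there is one more tool, called after "Call:" by a JSON object that holds its "name" and its "arguments". servo_tool: Moves the arm, as the interface text tells. Its arguments: {"type":"object","properties":{"deltas":{"type":"string"}},"required":["deltas"]}

```bash
ls; mkdir -p pics
python3 - <<'E'
from bench import *
import cv2,numpy as np
for n in("scene","side"):
    im=get_image(n); cv2.imwrite(f"pics/{n}0.png",im[:,:,::-1])
    c=calibration(n); print(n,c)
s=state();print(s)
E
```

```text
pics
scene {'vertical_fov': 43.6792096149604, 'cx': 265.48669582592163, 'cy': 210.48315947753673, 'k1': 0.06638233492760458, 'R': array([[ 0.66308311, -0.74844998, -0.0119754 ],
       [-0.31715532, -0.26641797, -0.91018348],
       [ 0.67803635,  0.60732536, -0.41403215]]), 't': array([-331.30644319,  288.98437368,  698.58870739])}
side {'vertical_fov': 54.628132517965675, 'cx': 287.53814777828575, 'cy': 210.19824248981325, 'k1': -0.057568264439938406, 'R': array([[ 0.96133098, -0.27445113, -0.02278861],
       [-0.1754786 , -0.54667209, -0.81875325],
       [ 0.21224986,  0.79109178, -0.57369312]]), 't': array([-533.99757669,  204.69362312,  768.36449704])}
{'time': 0.1, 'joint_positions': array([-8.21830135e+01,  1.58758119e+01, -1.59021703e+00,  7.26518622e+01,
        1.13336250e-03,  8.40762376e+01]), 'qd': array([ 0.02950564, -0.05946851,  0.30878342, -0.08769999,  0.04829339,
        0.04048921]), 'joint_torque': array([ 1.07555032e-03, -4.46705282e+01,  2.96130306e+01,  8.39165499e-03,
       -6.01452643e-05, -4.95659449e-06]), 'position': array([ 148.36036845, -606.39957704,  230.24890439]), 'tcp_rot': array([[ 9.71380470e-01,  2.37528768e-01, -2.60253688e-04],
       [ 2.37528797e-01, -9.71378353e-01,  2.04115612e-03],
       [ 2.32028500e-04, -2.04455693e-03, -9.99997883e-01]]), 'force': array([-0.11546795, -0.45220029, -0.23333509]), 'wrist_torque': array([0.02507157, 0.01872734, 0.03863064]), 'finger_force': 0.0, 'grip_width': 85.62808409555848}
```

View pics/scene0.png

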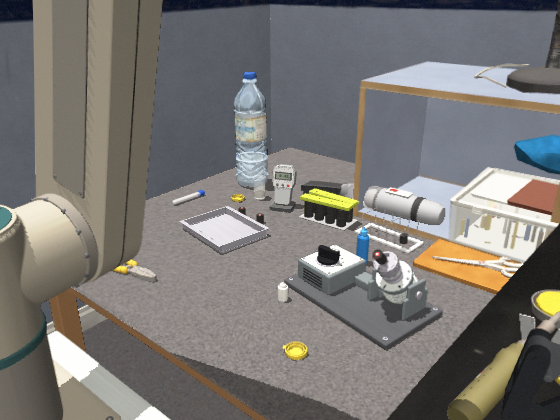

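View pics/side0.png

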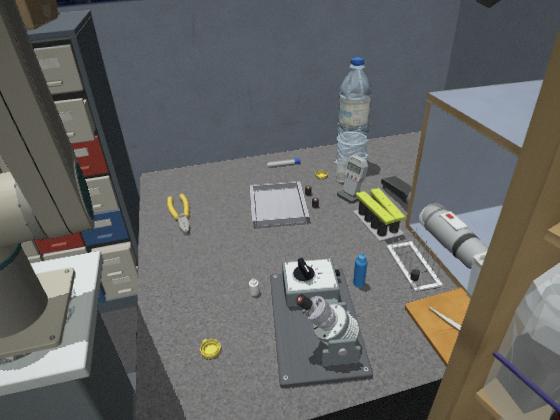

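```bash
cat > h.py <<'E'
from bench import *
import cv2, numpy as np
from scipy.spatial.transform import Rotation as Ro
def K(c,h=420): 
    f=h/2/np.tan(np.radians(c["vertical_fov"]/2)); return f
def ray(c,u,v):
    f=K(c); d=np.array([(u-c["cx"])/f,(v-c["cy"])/f]); p=d.copy()
    for _ in range(20): p=d/(1+c["k1"]*(p@p))
    R=np.array(c["R"]); w=R.T@np.r_[p,1]; return -R.T@np.array(c["t"]), w/np.linalg.norm(w)
def proj(c,X):
    x=np.array(c["R"])@np.array(X,float)+c["t"]; p=x[:2]/x[2]; p=p*(1+c["k1"]*(p@p)); return p*K(c)+[c["cx"],c["cy"]]
def onz(c,uv,z):
    o,d=ray(c,*uv); return o+d*(z-o[2])/d[2]
def tri(*cu):
    A=np.zeros((3,3));b=np.zeros(3);L=[ray(c,*uv) for c,uv in cu]
    for o,d in L: P=np.eye(3)-np.outer(d,d);A+=P;b+=P@o
    X=np.linalg.solve(A,b); return X, max(np.linalg.norm((np.eye(3)-np.outer(d,d))@(X-o)) for o,d in L)
E
python3 - <<'E'
from h import *
np.set_printoptions(precision=1,suppress=True)
s,d=calibration("scene"),calibration("side")
for n,a,b in [("knob",(328,254),(303,268)),("drumtip",(378,256),(301,301)),("blue",(363,246),(361,271)),("drop",(283,292),(254,288)),("trayA",(181,226),(250,184)),("trayB",(268,232),(308,222)),("trayC",(224,249),(252,226))]:
    print(n,*tri((s,a),(d,b)))
for p in [(278,381),(369,375),(273,278)]: print("plate",onz(d,p,12))
a=cv2.imread("pics/scene0.png")[215:350,275:445];b=cv2.imread("pics/side0.png")[245:385,235:385]
a=cv2.resize(a,None,fx=2.35,fy=2.35,interpolation=2);b=cv2.resize(b,None,fx=2.6,fy=2.6,interpolation=2)
o=np.zeros((370,800,3),np.uint8);o[:a.shape[0],:a.shape[1]]=a;o[:b.shape[0],405:405+b.shape[1]]=b
cv2.imwrite("pics/comp.png",o)
c=calibration("wrist");S=state();T=S["tcp_rot"];R=np.array(c["R"])
print(c);print("cam in tool",T.T@(-R.T@c["t"]-S["position"]),"\n",T.T@R.T)
E
```

```text
knob [ 557.6 -105.3   65.8] 1.634945059743278
drumtip [ 513.2 -233.6  126.1] 0.16518879186803676
blue [ 675.5 -112.    34.1] 1.0804680606245616
drop [465.7 -73.6  11.8] 0.36131557934863234
trayA [536.7 304.7   9.4] 8.432246472808048
trayB [639.6 114.5   4.4] 2.645425783690968
trayC [502.5 118.6  18.2] 0.4676950598991257
plate [ 459.1 -283.6   12. ]
plate [ 600.4 -315.8   12. ]
plate [508.5 -58.3  12. ]
{'vertical_fov': 70.69326665092557, 'cx': 279.5710070584295, 'cy': 208.6209567652459, 'k1': -0.03859996255125236, 'R': array([[ 0.2, -1. , -0. ],
       [-0.9, -0.2,  0.3],
       [-0.3, -0.1, -1. ]]), 't': array([-624.7,  -34.2,  378. ])}
cam in tool [  69.2    0.5 -142.3] 
 [[-0.  -1.  -0.3]
 [ 1.  -0.   0. ]
 [-0.  -0.3  1. ]]
```

View pics/comp.png

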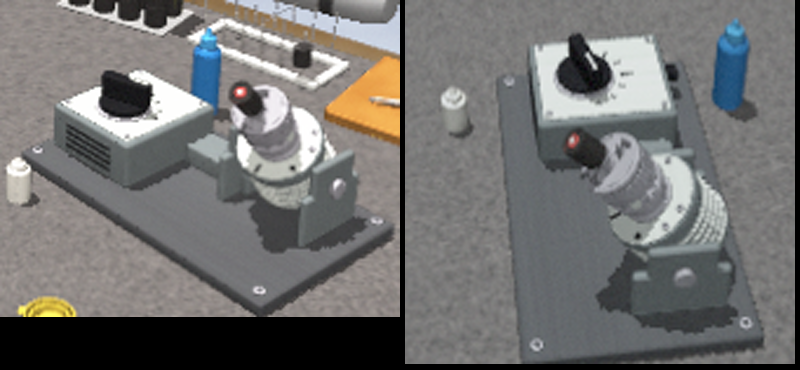

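The knob bar stands at about (557,-105) and the drum tip at (513,-234,126). The machine's yaw is about -12.6°. I'll go above it for a close look.

Call:
{"name": "servo_tool", "arguments": {"deltas": "0 0 -1 1.2 -0.8 0 85;0 0 -2 2.5 -1.7 0 85;0 0 -3 3.7 -2.5 0 85;0 0 -4 5 -3.3 0 85;0 0 -5 6.2 -4.2 0 85;0 0 -6 7.4 -5 0 85;0 0 -7 8.7 -5.8 0 85;0 0 -8 9.9 -6.7 0 85"}}

```text
time: 0.9
position: [349.9, -384.3, 230.9]
tcp_rot: [[0.47, 0.883, -0.0], [0.883, -0.47, 0.0], [0.0, -0.0, -1.0]]
force: [-0.1, -0.2, 0.0]
grip_width: 85.4
finger_force: 0.0
```

Call:
{"name": "servo_tool", "arguments": {"deltas": "0 0 -0.9 1.4 0.35 0 85;0 0 -1.8 2.9 0.7 0 85;0 0 -2.7 4.3 1.1 0 85;0 0 -3.6 5.7 1.4 0 85;0 0 -4.5 7.2 1.8 0 85;0 0 -5.4 8.6 2.2 0 85;0 0 -6.3 10 2.5 0 85;0 0 -7.1 11.4 2.9 0 85"}}

```text
time: 1.7
position: [548.2, -167.4, 230.8]
tcp_rot: [[-0.251, 0.968, -0.001], [0.968, 0.251, 0.0], [0.001, -0.001, -1.0]]
force: [-0.4, -0.6, 0.2]
grip_width: 84.9
finger_force: 0.0
```

Run:
```python
from h import *
np.set_printoptions(precision=2,suppress=True)
s=state();c=calibration("wrist");im=get_image("wrist")
import pickle;pickle.dump((s,c,im),open("w1.pkl","wb"))
print(s["time"],s["position"],s["joint_positions"],s["qd"]);cv2.imwrite("pics/w1.png",cv2.resize(im[:,:,::-1],(800,600),interpolation=2))
```

```text
1.7 [ 548.2  -167.39  230.79] [-23.44  10.66  -8.13  71.27  -0.01  52.01] [ 34.94  16.23  19.66   2.82  -0.14 -12.43]
```

View pics/w1.png

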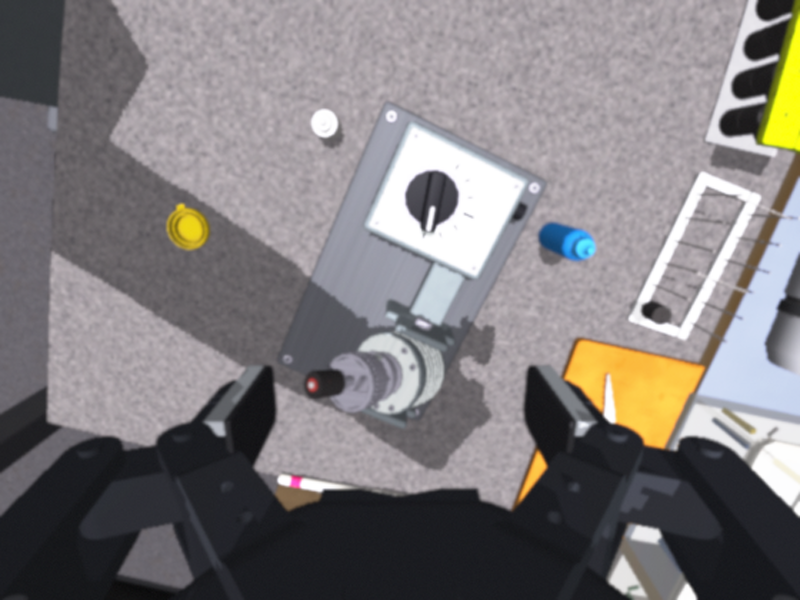

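Run:
```python
from h import *
import pickle
np.set_printoptions(precision=1,suppress=True)
s,c,im=pickle.load(open("w1.pkl","rb"));k=1/1.42857
hsv=cv2.cvtColor(im,cv2.COLOR_RGB2HSV)
P=lambda u,v:(u*k,v*k)
a,b,e=[onz(c,P(*p),12) for p in[(388,103),(545,183),(281,362)]]
print(a,b,e,np.degrees(np.arctan2(*(b-a)[1::-1])),np.degrees(np.arctan2(*(a-e)[1::-1]))-90,np.linalg.norm(b-a),np.linalg.norm(a-e),"centre",(b+e)/2)
# blue, dropper
for n,m in(("blue",cv2.inRange(hsv,(95,140,60),(115,255,255))),):
    ct=max(cv2.findContours(m,0,2)[0],key=cv2.contourArea);print(n,cv2.boundingRect(ct))
print("drop",onz(c,P(324,122),36),"blue cap",onz(c,P(584,247),82))
# knob
g=im.max(2);x0,y0=275,112;cr=g[y0:y0+60,x0:x0+60]
dark=(cr<70).astype(np.uint8);n,l,st,ce=cv2.connectedComponentsWithStats(dark);i=1+st[1:,4].argmax()
ct=max(cv2.findContours((l==i).astype(np.uint8),0,2)[0],key=cv2.contourArea);h=cv2.convexHull(ct)
hm=np.zeros_like(dark);cv2.fillPoly(hm,[h],1);hm=cv2.erode(hm,np.ones((3,3)))
print("dark",st[i],ce[i],"circ",cv2.minEnclosingCircle(ct))
w=np.argwhere((cr>130)&(hm>0))[:,::-1]+[x0,y0];print("white n",len(w))
if len(w)>4:
    vx,vy,px,py=cv2.fitLine(w.astype(np.float32),2,0,.01,.01).ravel();pr=(w-[px,py])@[vx,vy];A=np.array([px,py])+pr.min()*np.array([vx,vy]);B=np.array([px,py])+pr.max()*np.array([vx,vy])
    print(A,B);p,q=onz(c,A,80.5),onz(c,B,80.5);print(p,q,np.degrees(np.arctan2(*(q-p)[1::-1])))
cc=np.array(cv2.minEnclosingCircle(ct)[0])+[x0,y0];print("skirt",onz(c,cc,60.5))
big=lambda y,x,h,w_,f:cv2.resize(im[y:y+h,x:x+w_,::-1],None,fx=f,fy=f,interpolation=2)
o=np.zeros((500,800,3),np.uint8);o[:480,:400]=big(108,252,96,80,5)[:480,:400];o[:,402:]=big(210,205,100,120,5)[:500,:398]
cv2.imwrite("pics/w1z.png",o)
```

```text
[507.8 -47.3  12. ] [648.8 -73.9  12. ] [ 465.5 -287.8   12. ] -10.690936592264995 -9.980574658548306 143.43417762965296 244.1715814071397 centre [ 557.2 -180.9   12. ]
blue (378, 157, 38, 25)
drop [466.3 -75.6  36. ] blue cap [ 667.1 -113.    82. ]
dark [ 19   9   9  38 116] [22.7 27.4] circ ((24.0, 27.5), 18.741764068603516)
white n 0
skirt [ 554.1 -110.2   60.5]
```

View pics/w1z.png

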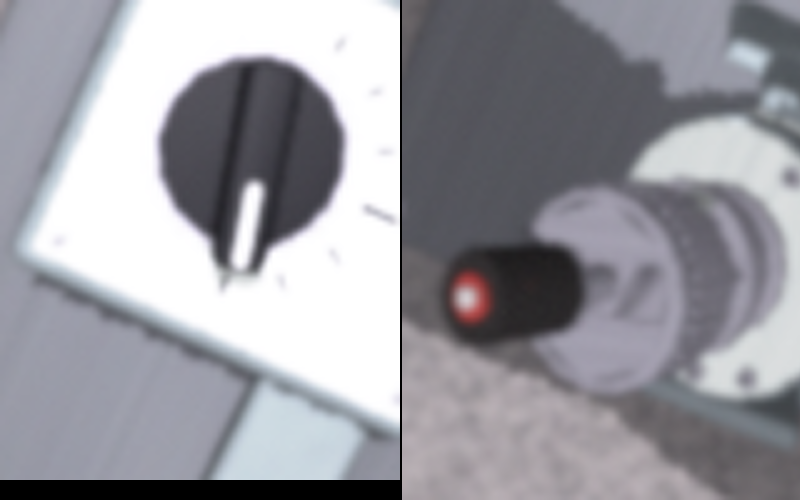

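```bash
cat >> h.py <<'E'
def go(X,yaw=None,s=None):
    "shift to X (mm) in tool units from measured pose, and z-turn units to tool-x yaw"
    s=s or state(); T=s["tcp_rot"]; d=T.T@(np.array(X)-s["position"])/25
    w=None
    if yaw is not None:
        cur=np.degrees(np.arctan2(T[1,0],T[0,0])); w=-(((yaw-cur+180)%360)-180)/6
    return d,w
E
python3 - <<'E'
from h import *
import pickle
np.set_printoptions(precision=2,suppress=True)
s,c,im=pickle.load(open("w1.pkl","rb"))
Z=lambda x,y:(252+x/5,108+y/5)
p,q=onz(c,Z(256,182),80.5),onz(c,Z(240,266),80.5);print(p,q,np.degrees(np.arctan2(*(q-p)[1::-1])))
print("skirt ctr",onz(c,Z(252,152),60.5),"mark",onz(c,Z(380,213),53))
t=(205+(466-402)/5,210+298/5)
print("tip",tri((c,t),(calibration("scene"),(378,256)),(calibration("side"),(301,301))))
print("knob",tri((c,Z(252,152)),(calibration("scene"),(328,257)),(calibration("side"),(303,271))))
print(go((555,-107,150),94))
E
```

```text
[ 557.86 -113.04   80.5 ] [ 559.21 -129.46   80.5 ] -85.32267457984692
skirt ctr [ 557.24 -108.21   60.5 ] mark [ 587.74 -113.73   53.  ]
tip (array([ 509.79, -236.9 ,  129.82]), np.float64(2.403108046658708))
knob (array([ 556.8 , -107.46,   60.34]), np.float64(1.4900325838840207))
(array([2.17, 0.7 , 3.24]), np.float64(1.8177663113647309))
```

Call:
{"name": "servo_tool", "arguments": {"deltas": "0 0 0.5 0.7 0.3 1 60;0 0 1.1 1.5 0.6 2.1 50;0 0 1.65 2.2 0.9 3.2 45;0 0 1.65 2.2 0.9 3.2 45;0 0 1.65 2.2 0.9 3.2 45"}}

```text
time: 2.25
position: [555.3, -110.0, 150.7]
tcp_rot: [[-0.079, 0.997, -0.002], [0.997, 0.079, 0.0], [0.0, -0.002, -1.0]]
force: [-0.0, 0.5, -0.2]
grip_width: 45.1
finger_force: 0.0
```

Run:
```python
from h import *
np.set_printoptions(precision=2,suppress=True)
s=state();c=calibration("wrist");im=get_image("wrist")
import pickle;pickle.dump((s,c,im),open("w2.pkl","wb"))
print(s["time"],s["position"],s["qd"]);cv2.imwrite("pics/w2.png",im[:,:,::-1])
```

```text
2.25 [ 555.31 -109.95  150.73] [-0.92 -1.09  2.66 -0.22 -0.05  0.08]
```

View pics/w2.png

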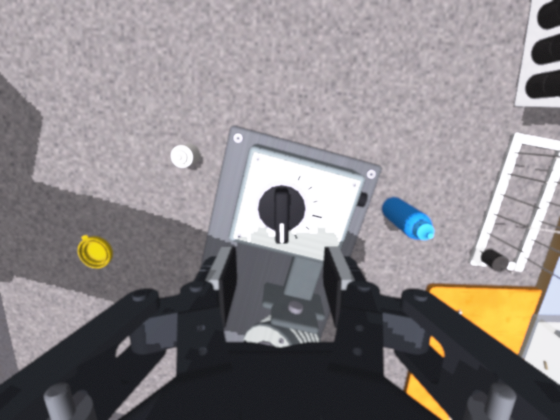

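Run:
```python
from h import *
import pickle
np.set_printoptions(precision=2,suppress=True)
s,c,im=pickle.load(open("w2.pkl","rb"))
print("skirt",onz(c,(282,207),60.5),"bar far/near top",onz(c,(282,186),80.5),onz(c,(282,243),80.5))
m=cv2.inRange(im[195:250,270:295],(170,)*3,(255,)*3);
print("d to skirt at 64",go((*onz(c,(282,207),60.5)[:2],64.5)))
```

```text
skirt [ 557.14 -105.91   60.5 ] bar far/near top [555.29 -84.51  80.5 ] [ 558.89 -129.12   80.5 ]
d to skirt at 64 (array([0.19, 0.04, 3.5 ]), None)
```

Call:
{"name": "servo_tool", "arguments": {"deltas": "0 0 0 0.1 0.05 1.2 40;0 0 0 0.15 0.05 2.4 34;0 0 0 0.15 0.05 3.2 34;0 0 0 0.15 0.05 3.45 34;0 0 0 0.15 0.05 3.45 20;0 0 0 0.15 0.05 3.45 5;0 0 0 0.15 0.05 3.45 5;0 0 0 0.15 0.05 3.45 5"}}

```text
time: 3.1
position: [556.5, -107.3, 66.6]
tcp_rot: [[-0.077, 0.997, -0.001], [0.997, 0.077, -0.002], [-0.002, -0.001, -1.0]]
force: [-4.7, -2.6, 3.2]
grip_width: 9.3
finger_force: 60.9
```

Call:
{"name": "servo_tool", "arguments": {"deltas": "0 0 -1.4 0 0 0 5;0 0 -2.8 0 0.01 0 5;0 0 -4.17 0 0.02 0 5;0 0 -4.17 0 0.02 0 5;0 0 -5.5 0.01 0.03 0 5;0 0 -6.9 0.01 0.03 0 5;0 0 -8.33 0.02 0.04 0 5;0 0 -8.33 0.02 0.04 0 5"}}

```text
time: 3.9
position: [556.6, -107.2, 66.6]
tcp_rot: [[-0.814, 0.581, -0.003], [0.581, 0.814, -0.004], [0.0, -0.004, -1.0]]
force: [-7.3, -3.6, 5.4]
grip_width: 9.4
finger_force: 61.2
```

Call:
{"name": "servo_tool", "arguments": {"deltas": "0 0 -1.4 0 0 0 5;0 0 -2.8 0 0.01 0 5;0 0 -4.2 0 0.02 0 5;0 0 -4.2 0 0.02 0 5;0 0 -4.2 0 0.02 0 15;0 0 -4.2 0 0.02 0 30;0 0 -4.2 0 0.02 0 40;0 0 -4.2 0 0.02 -0.5 45"}}

```text
time: 4.7
position: [557.4, -104.8, 76.9]
tcp_rot: [[-0.984, 0.18, -0.002], [0.18, 0.984, 0.001], [0.002, 0.001, -1.0]]
force: [0.6, -0.2, 0.2]
grip_width: 44.6
finger_force: 0.0
```

Call:
{"name": "servo_tool", "arguments": {"deltas": "0 0 0 0 0 -2 60;0 0 0 0.2 -0.3 -3.9 60;0 -1.2 0 0.8 -1.8 -4.4 60;0 -2.4 0 1.4 -3.3 -4.4 60;0 -3.6 0 1.8 -4.7 -4.1 60;0 -4.8 0 2 -5.5 -3.8 60;0 -5.83 0 2.04 -5.55 -3.76 60;0 -5.83 0 2.04 -5.55 -3.76 60"}}

```text
time: 5.5
position: [477.6, -229.6, 167.1]
tcp_rot: [[-0.809, 0.183, 0.559], [0.153, 0.983, -0.1], [-0.567, 0.005, -0.823]]
force: [-1.2, -0.0, -0.7]
grip_width: 59.8
finger_force: 0.0
```

Run:
```python
from h import *
import pickle
np.set_printoptions(precision=2,suppress=True)
s=state();c=calibration("wrist");im=get_image("wrist")
a=get_image("scene");b=get_image("side")
pickle.dump((s,c,im,a,b),open("w3.pkl","wb"))
print(s["time"],s["position"],s["joint_positions"],s["qd"])
o=np.zeros((560,800,3),np.uint8);o[:420,:560]=im
o[:200,562:]=cv2.resize(a[235:305,290:370],(238,200),interpolation=2);o[205:425,562:]=cv2.resize(b[245:319,270:350],(238,220),interpolation=2)
cv2.imwrite("pics/w3.png",o[:430,:,::-1])
```

```text
5.5 [ 477.57 -229.62  167.1 ] [-42.42  -9.4  -45.25  23.9   17.63 -26.98] [ 2.53  2.45  7.86  3.82 -2.12  0.49]
```

View pics/w3.png

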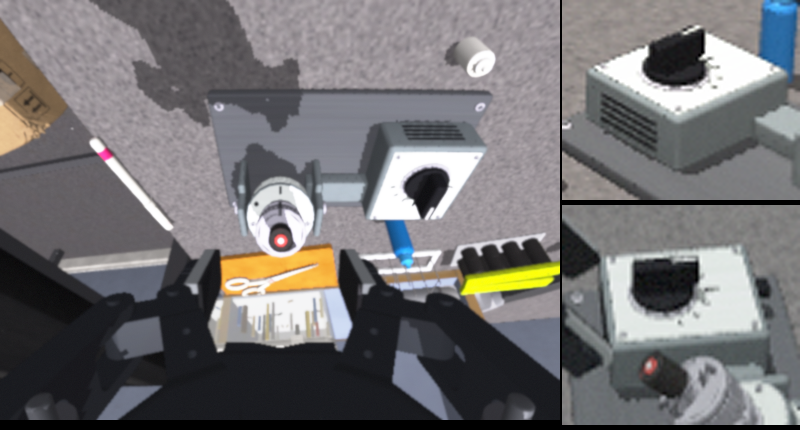

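Run:
```python
from h import *
import pickle
np.set_printoptions(precision=2,suppress=True)
s,c,im,a,b=pickle.load(open("w3.pkl","rb"));_,c1,im1=pickle.load(open("w1.pkl","rb"))
S,D=calibration("scene"),calibration("side")
def red(i):
    h=cv2.cvtColor(i,cv2.COLOR_RGB2HSV);m=cv2.inRange(h,(0,110,70),(9,255,255))|cv2.inRange(h,(171,110,70),(180,255,255))
    return m
def rc(i,u,v,r=10):
    m=red(i).copy();z=np.zeros_like(m);z[v-r:v+r,u-r:u+r]=m[v-r:v+r,u-r:u+r]
    p=cv2.findNonZero(z);(x,y),q=cv2.minEnclosingCircle(p);return (x,y),q,len(p)
r3,r1=rc(im,281,240),rc(im1,218,269);rs,rd=rc(a,379,256),rc(b,301,300);print(r3,r1,rs,rd)
print(tri((c,r3[0]),(c1,r1[0])),tri((c,r3[0]),(c1,r1[0]),(S,rs[0]),(D,rd[0])))
X=tri((c,r3[0]),(c1,r1[0]))[0]
psi=np.radians(-10.4);A=np.array([-.5736*np.cos(psi),-.5736*np.sin(psi),.8192])
print("axis",A)
for d in(40,30.5,76): 
    P=X-d*A;print(d,P,proj(c,P))
o=cv2.resize(im[165:260,230:330,::-1],(600,570),interpolation=2);cv2.imwrite("pics/w3z.png",o)
T=s["tcp_rot"];print("tool z vs -A",T[:,2]@-A, T.T@(-A))
```

```text
((280.4090881347656, 240.18182373046875), 6.837191581726074, 97) ((218.5, 269.0), 5.2202534675598145, 43) ((377.0, 254.0), 2.8285269737243652, 15) ((299.5, 299.0), 2.5000998973846436, 10)
(array([ 509.24, -235.42,  132.84]), np.float64(0.011062456179092585)) (array([ 509.39, -234.96,  132.63]), np.float64(1.4194245832478425))
axis [-0.56  0.1   0.82]
40 [ 531.81 -239.56  100.07] [280.24 222.05]
30.5 [ 526.45 -238.57  107.86] [280.28 225.81]
76 [ 552.12 -243.28   70.58] [280.13 210.07]
tool z vs -A 1.0000230490910458 [-0.01 -0.    1.  ]
```

View pics/w3z.png

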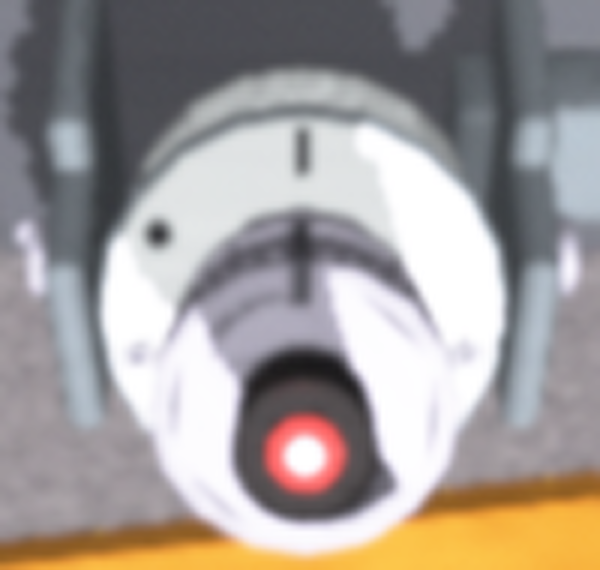

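Run:
```python
from h import *
import pickle
np.set_printoptions(precision=2,suppress=True)
s,c,im,a,b=pickle.load(open("w3.pkl","rb"));_,c1,im1=pickle.load(open("w1.pkl","rb"))
for v in(231,233): print(tri((c,(280.3,v)),(c1,(245.6,267.4))))
X=np.array([509.3,-235.2,132.7])
for lean in(30,35,40):
    psi=np.radians(-10.4);l=np.radians(lean);A=np.array([-np.sin(l)*np.cos(psi),-np.sin(l)*np.sin(psi),np.cos(l)])
    u=np.array([-np.cos(l)*np.cos(psi),-np.cos(l)*np.sin(psi),-np.sin(l)]) # front-down perp
    C=X-30.5*A;F=X-76*A
    print(lean,"rim c/back/front w3",proj(c,C)[1],proj(c,C-20.5*u)[1],"face front",proj(c,F+32*u)[1],"w1 rim c",proj(c1,C),proj(c1,C+20.5*u),proj(c1,C-20.5*u))
```

```text
(array([ 532.53, -240.  ,  108.66]), np.float64(0.36878104949887786))
(array([ 532.6 , -239.64,  110.28]), np.float64(0.08091095233295331))
30 rim c/back/front w3 222.4919215199841 245.9574977051146 face front 169.09192749874182 w1 rim c [238.23 262.2 ] [223.48 250.96] [253.81 274.04]
35 rim c/back/front w3 225.67802595628407 249.93714662564034 face front 175.81966853017502 w1 rim c [240.14 263.72] [226.41 252.15] [254.79 276.04]
40 rim c/back/front w3 228.9393225874814 253.88463137752035 face front 182.6945861988852 w1 rim c [241.91 265.29] [229.29 253.46] [255.52 278.03]
```

Run:
```python
from h import *
import pickle
np.set_printoptions(precision=2,suppress=True)
s,c,im,a,b=pickle.load(open("w3.pkl","rb"));_,c1,im1=pickle.load(open("w1.pkl","rb"))
p,q=onz(c,(208,91),12),onz(c,(492,93),12);print(p,q,np.linalg.norm(p-q),np.degrees(np.arctan2(*(q-p)[1::-1]))-90)
# axis through tip and rim centre in each view: plane normals -> axis direction = cross of view planes
def plane(c,u,v): return np.cross(ray(c,*u)[1],ray(c,*v)[1])
for r3 in((280.3,232.5),):
  for r1 in((245.6,267.4),(240.6,267)):
    n1=plane(c1,(218.5,269),r1)
    n3=plane(c,(280.4,240.2),(280.3,210));d=np.cross(n1,n3);d/=np.linalg.norm(d);d*=np.sign(d[2]);print(d,"lean",np.degrees(np.arccos(d[2])),"dir",np.degrees(np.arctan2(-d[1],-d[0])))
# drum/collar lit silhouettes in side & scene: drum dark blob moments
for n,i,u,v in(("scene",a,379,256),("side",b,301,300)):
    g=i.max(2).astype(int);r=14;w=i[v-r:v+r+6,u-r:u+r+8]
    print(n);print(w.max(2)[::1,::1] if n=="side" else "")
```

```text
[ 456.22 -286.69   12.  ] [501.04 -48.79  12.  ] 242.07987542670568 -10.669332785412848
[-0.71  0.13  0.69] lean 46.28561995262075 dir -10.237570323311546
[-0.68  0.12  0.72] lean 44.031558118304474 dir -10.22616124518695
scene

side
[[145 228 230 ... 230 231 231]
 [159 230 220 ... 223 218 210]
 [160 220 194 ... 194 180 165]
 ...
 [111 111 116 ... 132 125 121]
 [110 113 116 ... 123 121 119]
 [113 113 114 ... 117 118 111]]
```

Run:
```python
from h import *
import pickle
np.set_printoptions(precision=1,suppress=True)
s,c,im,a,b=pickle.load(open("w3.pkl","rb"))
S,D=calibration("scene"),calibration("side")
A=cv2.imread("pics/scene0.png");B=cv2.imread("pics/side0.png")
X=np.array([509.3,-235.2,132.7]);psi=np.radians(-10.4)
for l in np.radians([35,45]):
    ax=np.array([-np.sin(l)*np.cos(psi),-np.sin(l)*np.sin(psi),np.cos(l)])
    print([np.r_[proj(C,X),proj(C,X-30.5*ax),proj(C,X-76*ax)] for C in(S,D)])
o=np.zeros((400,800,3),np.uint8)
o[:,:398]=cv2.resize(A[235:305,355:425],(398,400),interpolation=2);o[:,402:]=cv2.resize(B[285:355,290:360],(398,400),interpolation=2)
cv2.imwrite("pics/z9.png",o)
```

```text
[array([377.9, 253.6, 383.9, 263.6, 392.3, 277.8]), array([298.8, 299.5, 310.1, 309.5, 325.9, 323.6])]
[array([377.9, 253.6, 385.7, 261. , 396.7, 271.5]), array([298.8, 299.5, 312.8, 307.8, 332.3, 319.5])]
```

View pics/z9.png

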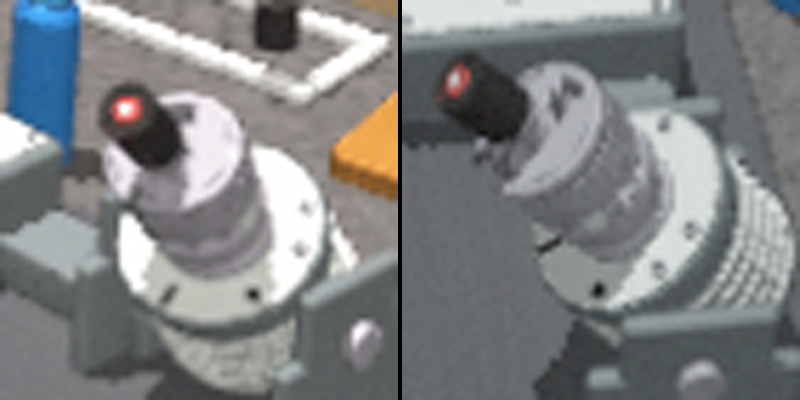

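Views agree: the gearcase-to-rim line leans 35°, while the drum tip droops about 5 mm towards the front (loose arbor). So I'll locate the collar from its rim and the face circle, not from the tip.

Run:
```python
from h import *
import pickle
np.set_printoptions(precision=2,suppress=True)
s,c,im,a,b=pickle.load(open("w3.pkl","rb"));_,c1,_=pickle.load(open("w1.pkl","rb"))
S,D=calibration("scene"),calibration("side")
rim=tri((c,(280.3,232.5)),(c1,(245.6,267.4)),(S,(385.8,261.2)),(D,(315.7,307.4)))
face=tri((c,(280.3,215.5)),(S,(394.2,276.5)),(D,(331,321.8)))
psi=np.radians(-10.4);A=np.array([-.5736*np.cos(psi),-.5736*np.sin(psi),.8192])
print(rim,face);v=rim[0]-face[0];print(np.linalg.norm(v),v/np.linalg.norm(v),A)
m1,m2=rim[0]-9.5*A,face[0]+36*A;print("mid",m1,m2);m=(m1+m2)/2
s=state();T=s["tcp_rot"];print(m,"to TCP=mid-11A",go(m-11*A)[0],"to mid+50A",go(m+50*A)[0])
y=-np.array([-np.sin(psi)*-1*-1,0,0]) 
ym=np.array([-np.sin(psi),np.cos(psi),0]);Rt=np.c_[np.cross(ym,-A),ym,-A];print("turn",Ro.from_matrix(T.T@Rt).as_rotvec(degrees=True)/6)
```

```text
(array([ 533.38, -239.21,  109.96]), np.float64(2.029684201144505)) (array([ 559.99, -243.39,   70.6 ]), np.float64(1.4579194235610589))
47.703133033600686 [-0.56  0.09  0.83] [-0.56  0.1   0.82]
mid [ 538.74 -240.19  102.18] [ 539.68 -239.66  100.09]
[ 539.21 -239.93  101.13] to TCP=mid-11A [-0.12  0.15  4.08] to mid+50A [-0.12  0.15  1.64]
turn [-0.01  0.01  0.02]
```

Call:
{"name": "servo_tool", "arguments": {"deltas": "0 0 0 -0.12 0.15 1 60;0 0 0 -0.12 0.15 2 60;0 0 0 -0.12 0.15 3 58;0 0 0 -0.12 0.15 3.7 55;0 0 0 -0.12 0.15 4.05 52;0 0 0 -0.12 0.15 4.05 52"}}

```text
time: 6.25
position: [545.6, -240.0, 90.6]
tcp_rot: [[-0.806, 0.178, 0.564], [0.146, 0.984, -0.102], [-0.573, -0.0, -0.819]]
force: [-0.9, -0.4, -0.3]
grip_width: 52.3
finger_force: 0.0
```

Call:
{"name": "servo_tool", "arguments": {"deltas": "0 0 0 0 0 0 44;0 0 0 0 0 0 36;0 0 0 0 0 0 30;0 0 0 0 0 0 30"}}

```text
time: 6.65
position: [544.1, -241.1, 92.1]
tcp_rot: [[-0.804, 0.181, 0.566], [0.147, 0.983, -0.106], [-0.576, -0.002, -0.818]]
force: [-0.3, -2.2, 2.4]
grip_width: 38.8
finger_force: 60.9
```

Call:
{"name": "servo_tool", "arguments": {"deltas": "0 0 0 0 0 -0.1 30;0 0 0 0 0 -0.2 30;0 0 0 0 0 -0.28 30;0 0 0 0 0 -0.28 30"}}

```text
time: 7.05
position: [540.3, -240.5, 97.5]
tcp_rot: [[-0.804, 0.181, 0.566], [0.147, 0.983, -0.106], [-0.576, -0.002, -0.818]]
force: [5.2, -4.9, -4.5]
grip_width: 39.0
finger_force: 61.2
```

Call:
{"name": "servo_tool", "arguments": {"deltas": "0 0 -1.3 0 0 0 30;0 0 -2.6 0 0 0 30;0 0 -3.9 0 0 0 30;0 0 -5.2 0 0 0 30;0 0 -6.5 0 0 0 30;0 0 -7.8 0 0 0 30;0 0 -9.1 0 0 0 30;0 0 -10.1 0 0 0 30"}}

```text
time: 7.85
position: [540.4, -240.4, 97.3]
tcp_rot: [[-0.55, -0.615, 0.566], [-0.788, 0.607, -0.106], [-0.278, -0.504, -0.818]]
force: [5.8, -5.1, -4.1]
grip_width: 39.2
finger_force: 61.2
```

Call:
{"name": "servo_tool", "arguments": {"deltas": "0 0 -0.4 0 0 0 30;0 0 -0.6 0 0 0 30;0 0 -0.6 0 0 0 30"}}

```text
time: 8.15
position: [540.4, -240.4, 97.3]
tcp_rot: [[-0.516, -0.643, 0.566], [-0.818, 0.565, -0.105], [-0.252, -0.517, -0.818]]
force: [6.4, -4.8, -3.8]
grip_width: 39.0
finger_force: 61.2
```

Run:
```python
from h import *
s=state();T=s["tcp_rot"];print(T.T@s["wrist_torque"],T.T@s["force"],s["joint_positions"])
```

```text
[0.38109231 0.51968842 1.69244088] [ 1.58906733 -4.86601307  7.25379199] [-37.79864409   3.42159528 -44.62700898   9.92382014  15.28322709
 -86.89327029]
```

Call:
{"name": "servo_tool", "arguments": {"deltas": "0 0 0.6 0 0 0 30;0 0 0.6 0 0 0.1 30;0 0 0.6 0 0 0.2 30;0 0 0.6 0 0 0.27 30;0 0 0.6 0 0 0.27 30"}}

```text
time: 8.65
position: [544.0, -241.0, 92.1]
tcp_rot: [[-0.553, -0.612, 0.566], [-0.785, 0.611, -0.106], [-0.281, -0.502, -0.818]]
force: [0.3, -4.1, 2.1]
grip_width: 38.9
finger_force: 62.0
```

Run:
```python
from h import *
s=state();T=s["tcp_rot"];print(T.T@s["wrist_torque"],T.T@s["force"],s["position"])
```

```text
[0.12577625 0.7046111  0.03793392] [ 2.51903902 -3.70750731 -1.09811695] [ 544.0433029  -241.04258193   92.08593324]
```

Call:
{"name": "servo_tool", "arguments": {"deltas": "0 0 0 0 0 0 45;0 0 0 0 0 0 54;0 0 0 0 0 -0.2 56;0 0 0 0 0 -1.5 60;0 0 0 0 0 -3 60;0 0 2.5 0 0 -4 60;0 0 5 0 0 -4.3 60;0 0 5 0 0 -4.3 60"}}

```text
time: 9.45
position: [482.2, -228.4, 180.4]
tcp_rot: [[-0.765, -0.307, 0.566], [-0.435, 0.894, -0.104], [-0.474, -0.326, -0.818]]
force: [0.2, -0.4, -0.1]
grip_width: 60.2
finger_force: 0.0
```

Run:
```python
from h import *
import pickle
np.set_printoptions(precision=2,suppress=True)
s=state();c=calibration("wrist");im=get_image("wrist");a=get_image("scene");b=get_image("side")
pickle.dump((s,c,im,a,b),open("w4.pkl","wb"));print(s["time"],s["position"],s["qd"])
psi=np.radians(-10.4);A=np.array([-.5736*np.cos(psi),-.5736*np.sin(psi),.8192]);m=np.array([539.2,-240,101.1])
u,v=proj(c,m).astype(int);print(u,v)
o=np.zeros((600,800,3),np.uint8)
cr=im[max(0,v-55):v+45,max(0,u-55):u+55];cr=cv2.resize(cr,None,fx=4.5,fy=4.5,interpolation=2);o[:cr.shape[0],:cr.shape[1]]=cr[:600]
o[:290,505:795]=cv2.resize(a[235:305,355:425],(290,290),interpolation=2);o[300:590,505:795]=cv2.resize(b[285:355,290:360],(290,290),interpolation=2)
o[455:595,:270]=cv2.resize(b[250:285,280:347],(270,140),interpolation=2)
cv2.imwrite("pics/w4.png",o[:,:,::-1])
def rc(i,u,v,r=40):
    h=cv2.cvtColor(i,cv2.COLOR_RGB2HSV);m=cv2.inRange(h,(0,110,70),(9,255,255))|cv2.inRange(h,(171,110,70),(180,255,255));z=np.zeros_like(m);z[v-r:v+r,u-r:u+r]=m[v-r:v+r,u-r:u+r]
    p=cv2.findNonZero(z);return cv2.minEnclosingCircle(p)
r=rc(im,u,v);print(r,rc(a,379,256,9),rc(b,301,300,9))
print(tri((c,r[0]),(calibration("scene"),rc(a,379,256,9)[0]),(calibration("side"),rc(b,301,300,9)[0])), "ideal", m+40*A)
```

```text
9.45 [ 482.16 -228.43  180.36] [ 0.33  1.57 -0.67 -0.74 -0.2  85.2 ]
278 211
((281.5, 220.5), 6.670932292938232) ((377.0, 254.0), 2.8285269737243652) ((299.0, 298.5), 2.6926822662353516)
(array([ 509.35, -234.56,  132.67]), np.float64(1.2313363593444995)) ideal [ 516.63 -235.86  133.87]
```

View pics/w4.png

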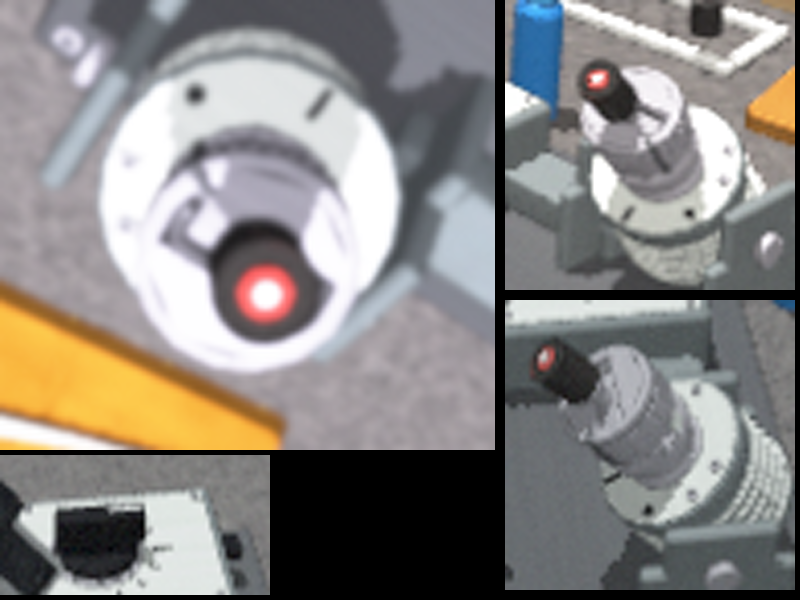

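The pointer rib is now at the dot, at crop (200,150) against the dot at (195,93). The slot is visible, and the selector bar points along the off mark. The drum tip is unchanged at (509,-235,133).

```bash
cat >> h.py <<'E'
psi=np.radians(-10.4);XM=np.array([np.cos(psi),np.sin(psi),0]);YM=np.array([-np.sin(psi),np.cos(psi),0]);ZM=np.array([0,0,1.])
A=-.5736*XM+.8192*ZM; DR=np.array([516.9,-236,124.6])
def tilt(al,yw=YM):
    "tool y=yw horizontal, z tilted al deg from down toward -(yw x up)... x_t side"
    xm=np.cross(yw,ZM); a=np.radians(al); z=-np.sin(a)*xm-np.cos(a)*ZM; return np.c_[np.cross(yw,z),yw,z]
def to(X,Rt):
    s=state();T=s["tcp_rot"];return np.round(np.r_[Ro.from_matrix(T.T@Rt).as_rotvec(degrees=True)/6,T.T@(np.array(X)-s["position"])/25],2)
E
python3 - <<'E'
from h import *
np.set_printoptions(precision=2,suppress=True)
S,D=calibration("scene"),calibration("side")
for n,a,b in(("nl",(224,249),(252,226)),("nr",(268,232),(308,222)),("fl",(181,226),(250,184)),("fr",(222,209),(303,182))): print(n,onz(S,a,20),onz(D,b,20))
R=tilt(30);print(R)
P=DR-60*R[:,2];print(P,to(P,R))
s=state();print(s["joint_positions"])
E
```

```text
nl [500.64 116.92  20.  ] [502.06 115.42  20.  ]
nr [619.59  98.44  20.  ] [632.17  90.44  20.  ]
fl [513.9  271.09  20.  ] [535.85 303.48  20.  ]
fr [640.71 267.31  20.  ] [676.65 268.51  20.  ]
[[-0.85  0.18 -0.49]
 [ 0.16  0.98  0.09]
 [ 0.5   0.   -0.87]]
[ 546.41 -241.42  176.56] [-3.29 10.47  5.19 -1.7  -1.27  1.57]
[-41.85 -10.11 -44.45  24.88  17.44 -61.63]
```

Call:
{"name": "servo_tool", "arguments": {"deltas": "-0.37 1.16 0.58 0 0 -1 50;-0.74 2.33 1.15 -0.2 -0.1 -1.2 45;-1.1 3.5 1.73 -0.5 -0.3 -1 45;-1.48 4.65 2.3 -0.8 -0.5 -0.5 45;-1.85 5.8 2.9 -1.1 -0.7 0 45;-2.2 7 3.46 -1.3 -0.9 0.5 45;-2.57 8.14 4.04 -1.5 -1.1 1 45;-2.93 9.3 4.61 -1.7 -1.27 1.5 45"}}

```text
time: 10.4
position: [547.3, -241.7, 177.9]
tcp_rot: [[-0.913, 0.111, -0.392], [0.104, 0.994, 0.04], [0.394, -0.004, -0.919]]
force: [0.9, -0.0, -0.2]
grip_width: 44.7
finger_force: 0.0
```

Run:
```python
from h import *
np.set_printoptions(precision=2,suppress=True)
R=tilt(30);P=DR-60*R[:,2];print(to(P,R),to(DR+7*R[:,2],R));s=state();print(s["joint_positions"],s["qd"])
```

```text
[-0.34  1.14  0.58  0.01  0.01  0.06] [-0.34  1.14  0.58  0.33  0.11  2.72]
[-26.18  30.72   9.92  91.08  -7.89 -18.23] [ 3.74 67.89 77.1  83.02 -2.91 47.86]
```

Call:
{"name": "servo_tool", "arguments": {"deltas": "-0.34 1.14 0.58 0 0 0 40;-0.34 1.14 0.58 0 0 0 40;-0.34 1.14 0.58 0 0 0 40"}}

```text
time: 10.7
position: [545.9, -241.8, 176.0]
tcp_rot: [[-0.853, 0.179, -0.491], [0.155, 0.984, 0.091], [0.499, 0.001, -0.867]]
force: [0.0, 0.4, 1.5]
grip_width: 39.9
finger_force: 0.0
```

Run:
```python
from h import *
import pickle
np.set_printoptions(precision=2,suppress=True)
s=state();c=calibration("wrist");im=get_image("wrist");pickle.dump((s,c,im),open("w5.pkl","wb"))
X=np.array([509.3,-234.8,132.7]);u,v=proj(c,X);print("pred tip",u,v)
h=cv2.cvtColor(im,cv2.COLOR_RGB2HSV);m=cv2.inRange(h,(0,110,60),(9,255,255))|cv2.inRange(h,(171,110,60),(180,255,255))
n,l,st,ce=cv2.connectedComponentsWithStats(m)
print([(st[i],ce[i]) for i in range(1,n) if st[i,4]>8 and np.hypot(*(ce[i]-[u,v]))<60])
# dark drum blob near
g=im.max(2);w=((g<85)&(h[...,1]<160)).astype(np.uint8);n,l,st,ce=cv2.connectedComponentsWithStats(w)
print([(st[i],ce[i]) for i in range(1,n) if st[i,4]>100 and np.hypot(*(ce[i]-proj(c,DR)))<60],proj(c,DR))
R=tilt(30);print(s["position"],s["joint_positions"],to(DR+7*R[:,2],R))
```

```text
pred tip 280.72644454520014 210.5422189204784
[(array([274, 208,  13,   8,  57], dtype=int32), array([279.81, 212.05]))]
[(array([268, 205,  24,  36, 634], dtype=int32), array([279.59, 224.12]))] [280.95 223.61]
[ 545.94 -241.83  175.97] [-26.28  35.86  15.59  98.71  -7.81 -13.96] [-0.    0.04  0.01 -0.04  0.02  2.72]
```

Call:
{"name": "servo_tool", "arguments": {"deltas": "0 0 0 -0.04 0 0.8 38;0 0 0 -0.04 0 1.6 36;0 0 0 -0.04 0 2.3 36;0 0 0 -0.04 0 2.7 36;0 0 0 -0.04 0 2.7 26;0 0 0 -0.04 0 2.7 10;0 0 0 -0.04 0 2.7 10;0 0 0 -0.04 0 2.7 10"}}

```text
time: 11.55
position: [513.9, -236.2, 120.9]
tcp_rot: [[-0.853, 0.181, -0.489], [0.158, 0.983, 0.089], [0.497, -0.001, -0.868]]
force: [-2.5, 2.0, 5.1]
grip_width: 14.9
finger_force: 59.1
```

Run:
```python
from h import *
np.set_printoptions(precision=3,suppress=True)
s=state();T=s["tcp_rot"];print("A in tool",T.T@A, s["wrist_torque"],T.T@s["force"])
```

```text
A in tool [ 0.905 -0.001 -0.426] [ 0.28   0.591 -0.111] [ 4.959  1.478 -3.07 ]
```

Call:
{"name": "servo_tool", "arguments": {"deltas": "0 0 0 0 0 0 24;0 0 0 0 0 0 30;0 0 0 0 0 0.18 30;0 0 0 0 0 0.18 30;0 0 0 0 0 0.18 20;0 0 0 0 0 0.18 10;0 0 0 0 0 0.18 10;0 0 0 0 0 0.18 10"}}

```text
time: 12.35
position: [511.8, -235.8, 115.2]
tcp_rot: [[-0.854, 0.182, -0.488], [0.158, 0.983, 0.089], [0.496, -0.001, -0.868]]
force: [-0.5, -0.4, -0.3]
grip_width: 15.1
finger_force: 58.5
```

Call:
{"name": "servo_tool", "arguments": {"deltas": "0 0 0 0.15 0 -0.07 10;0 0 0 0.3 0 -0.14 10;0 0 0 0.5 0 -0.24 10;0 0 0 0.5 0 -0.24 10"}}

```text
time: 12.75
position: [503.8, -234.4, 127.7]
tcp_rot: [[-0.854, 0.182, -0.488], [0.158, 0.983, 0.089], [0.496, -0.001, -0.868]]
force: [-0.0, 0.2, -0.6]
grip_width: 15.4
finger_force: 58.5
```

Call:
{"name": "servo_tool", "arguments": {"deltas": "0 0 0 0.35 0 -0.17 10;0 0 0 0.7 0 -0.33 10;0 0 0 1.1 0 -0.52 10;0 0 0 1.6 0 -0.75 10;0 0 0 2.2 0 -1.04 10;0 0 0 2.8 0 -1.32 10;0 0 0 2.8 0 -1.32 10"}}

```text
time: 13.45
position: [460.1, -226.5, 192.9]
tcp_rot: [[-0.855, 0.182, -0.486], [0.159, 0.983, 0.088], [0.494, -0.002, -0.87]]
force: [-0.2, -1.5, -0.3]
grip_width: 15.3
finger_force: 58.5
```

Run:
```python
from h import *
import pickle
np.set_printoptions(precision=2,suppress=True)
s=state();c=calibration("wrist");im=get_image("wrist");a=get_image("scene");b=get_image("side");pickle.dump((s,c,im,a,b),open("w6.pkl","wb"))
S,D=calibration("scene"),calibration("side")
def rc(i,p,r):
    h=cv2.cvtColor(i,cv2.COLOR_RGB2HSV);m=cv2.inRange(h,(0,100,60),(10,255,255))|cv2.inRange(h,(170,100,60),(180,255,255));z=np.zeros_like(m);u,v=map(int,p);z[v-r:v+r,u-r:u+r]=m[v-r:v+r,u-r:u+r];p=cv2.findNonZero(z);return None if p is None else cv2.minEnclosingCircle(p)
T=s["tcp_rot"];pt=s["position"]-10*T[:,2]+11*A
for n,C,i in(("w",c,im),("S",S,a),("D",D,b)): print(n,proj(C,pt),rc(i,proj(C,pt),20))
print(pt,"old spot",rc(a,(378,254),8),rc(b,(300,299),8))
R=tilt(-18);print(s["position"],to((560,-100,200),R),s["joint_positions"])
```

```text
w [280.59 254.26] ((279.4473571777344, 252.5), 9.565796852111816)
S [358.91 218.54] ((357.5, 219.5), 2.9155757427215576)
D [261.92 264.31] ((262.0, 264.5), 2.6926822662353516)
[ 458.75 -226.22  210.64] old spot None None
[ 460.09 -226.48  192.93] [-0.01 -7.95 -0.01 -2.4   5.69 -1.83] [-28.41  26.37   2.55  94.53  -8.85 -15.66]
```

Run:
```python
from h import *
np.set_printoptions(precision=2,suppress=True)
R=tilt(-20);print(to((562,188,190),R))
```

```text
[-0.01 -8.29 -0.01 -0.84 17.04 -0.5 ]
```

Call:
{"name": "servo_tool", "arguments": {"deltas": "0 0 0 -0.1 1 -0.06 10;0 -1.2 0 -0.2 2.5 -0.12 10;0 -2.4 0 -0.3 4 -0.2 10;0 -3.6 0 -0.35 5.5 -0.25 10;0 -4.8 0 -0.4 7 -0.3 10;0 -6 0 -0.45 8.5 -0.3 10;0 -7.2 0 -0.5 10 -0.3 10;0 -8.3 0 -0.55 11.5 -0.35 10"}}

```text
time: 14.4
position: [528.1, 54.9, 190.5]
tcp_rot: [[-0.922, 0.182, 0.341], [0.171, 0.983, -0.063], [-0.346, -0.0, -0.938]]
force: [-0.4, -0.1, -0.9]
grip_width: 14.7
finger_force: 58.6
```

Run:
```python
from h import *
np.set_printoptions(precision=2,suppress=True)
R=tilt(-20);print(to((562,188,150),R),state()["joint_positions"])
```

```text
[-0.01  0.05 -0.01  0.22  5.48  1.65] [  1.18  -4.65 -32.52  42.25  -4.02  10.95]
```

Call:
{"name": "servo_tool", "arguments": {"deltas": "0 0 0 0.05 1.2 0.3 10;0 0 0 0.1 2.6 0.7 10;0 0 0 0.15 4 1.1 10;0 0 0 0.2 5.1 1.5 10;0 0 0 0.22 5.48 1.65 10;0 0 0 0.22 5.48 1.65 10;0 0 0 0.22 5.48 1.65 10"}}

```text
time: 15.1
position: [561.8, 185.9, 149.3]
tcp_rot: [[-0.924, 0.182, 0.335], [0.17, 0.983, -0.064], [-0.341, -0.002, -0.94]]
force: [-0.5, -0.6, -0.2]
grip_width: 15.5
finger_force: 58.7
```

Run:
```python
from h import *
import pickle
np.set_printoptions(precision=1,suppress=True)
s=state();c=calibration("wrist");im=get_image("wrist");a=get_image("scene");b=get_image("side");pickle.dump((s,c,im,a,b),open("w7.pkl","wb"))
# bright tray region in the wrist view -> floor plane z=3 / rim z=20
h=cv2.cvtColor(im,cv2.COLOR_RGB2HSV)
c0=proj(c,(577,192,3));print("tray centre px",c0,"corners(20) pred",[proj(c,p) for p in((501,116,20),(625,96,20),(525,280,20),(650,268,20))])
print("sample",[im[int(v),int(u)] for u,v in[proj(c,p) for p in((577,150,3),(577,235,3),(530,200,3),(480,200,0),(577,320,0),(560,60,0))] if 0<=u<560 and 0<=v<420])
# tip positions
def rc(i,p,r):
    h=cv2.cvtColor(i,cv2.COLOR_RGB2HSV);m=cv2.inRange(h,(0,100,60),(10,255,255))|cv2.inRange(h,(170,100,60),(180,255,255));z=np.zeros_like(m);u,v=map(int,p);z[v-r:v+r,u-r:u+r]=m[v-r:v+r,u-r:u+r];p=cv2.findNonZero(z);return None if p is None else cv2.minEnclosingCircle(p)
T=s["tcp_rot"];d=s["position"]-10*T[:,2];t=d-11*XM
for n,C,i in(("w",c,im),("S",calibration("scene"),a),("D",calibration("side"),b)): print(n,proj(C,t),rc(i,proj(C,t),25))
print(s["position"],d,t)
```

```text
tray centre px [289.9 159.3] corners(20) pred [array([180.5,  99.7]), array([206.5, 223.3]), array([390.6,  91.7]), array([375.1, 218.4])]
sample [array([144, 141, 155], dtype=uint8), array([240, 238, 247], dtype=uint8), array([233, 230, 242], dtype=uint8), array([151, 145, 150], dtype=uint8), array([156, 151, 154], dtype=uint8), array([159, 152, 156], dtype=uint8)]
w [280.7 253.5] ((279.4210510253906, 252.0), 9.631102561950684)
S [213.4 173.3] ((212.5, 173.5), 1.581238865852356)
D [260.5 156.6] None
[561.8 185.9 149.3] [558.5 186.5 158.7] [547.6 188.5 158.7]
```

Call:
{"name": "servo_tool", "arguments": {"deltas": "0 0 0 0.5 0 1.37 10;0 0 0 1 0 2.75 10;0 0 0 1.4 0 3.86 10;0 0 0 1.65 0 4.55 10;0 0 0 1.8 0 4.97 10;0 0 0 1.86 0 5.13 10;0 0 0 1.86 0 5.13 10;0 0 0 1.86 0 5.13 10"}}

```text
time: 16.05
position: [563.8, 186.6, 14.8]
tcp_rot: [[-0.923, 0.182, 0.339], [0.171, 0.983, -0.063], [-0.345, 0.0, -0.939]]
force: [-0.1, 0.8, -0.6]
grip_width: 15.3
finger_force: 58.7
```

Call:
{"name": "servo_tool", "arguments": {"deltas": "0 0 0 0.03 0 0.09 10;0 0 0 0.06 0 0.17 10;0 0 0 0.08 0 0.22 10;0 0 0 0.095 0 0.25 10;0 0 0 0.095 0 0.25 10"}}

```text
time: 16.55
position: [562.3, 186.4, 6.6]
tcp_rot: [[-0.924, 0.182, 0.336], [0.17, 0.983, -0.063], [-0.342, -0.001, -0.94]]
force: [-0.1, -0.0, -0.7]
grip_width: 15.4
finger_force: 58.6
```

Call:
{"name": "servo_tool", "arguments": {"deltas": "0 0 0 0 0 0 16;0 0 0 0 0 0 20;0 0 0 0 0 0 28;0 0 0 0 0 0 36;0 0 0 0 0 0 40;0 0 0 0 0 0 40"}}

```text
time: 17.15
position: [562.5, 186.4, 6.8]
tcp_rot: [[-0.924, 0.182, 0.337], [0.17, 0.983, -0.063], [-0.343, -0.001, -0.939]]
force: [-0.2, 0.8, 0.5]
grip_width: 39.8
finger_force: 0.0
```

Call:
{"name": "servo_tool", "arguments": {"deltas": "0 0 0 0 0 -0.3 40;0 0 0 0 0 -1 40;0 0 0 0 0 -2 40;0 0 0 0 0 -3.5 40;0 0 0 0 0 -5 40;0 0 0 0 0 -6 40;0 0 0 0 0 -6 40;0 0 0 0 0 -6 40"}}

```text
time: 17.95
position: [512.2, 196.1, 148.7]
tcp_rot: [[-0.923, 0.181, 0.338], [0.17, 0.983, -0.062], [-0.344, 0.0, -0.939]]
force: [-0.3, 0.7, -0.4]
grip_width: 40.2
finger_force: 0.0
```

Run:
```python
from h import *
import pickle
np.set_printoptions(precision=1,suppress=True)
s=state();c=calibration("wrist");im=get_image("wrist");a=get_image("scene");b=get_image("side");pickle.dump((s,c,im,a,b),open("w8.pkl","wb"))
print(s["position"],s["force"])
h=cv2.cvtColor(im,cv2.COLOR_RGB2HSV);m=cv2.inRange(h,(0,100,40),(10,255,255))|cv2.inRange(h,(170,100,40),(180,255,255))
n,l,st,ce=cv2.connectedComponentsWithStats(m);u,v=proj(c,(559,186,12));print("drum exp",u,v)
print("red",[(st[i],ce[i],onz(c,ce[i],12)) for i in range(1,n) if st[i,4]>4 and np.hypot(*(ce[i]-[u,v]))<90])
w=(im.max(2)<75).astype(np.uint8);n,l,st,ce=cv2.connectedComponentsWithStats(w)
print("dark",[(st[i],ce[i],onz(c,ce[i],12)) for i in range(1,n) if st[i,4]>60 and np.hypot(*(ce[i]-[u,v]))<70])
# bottles upright: blue & white compare initial/now
for nm in("scene","side"):
    i0=cv2.imread(f"pics/{nm}0.png")[:,:,::-1];i1=a if nm=="scene" else b
    bl=lambda i:cv2.boundingRect(cv2.inRange(cv2.cvtColor(np.ascontiguousarray(i),cv2.COLOR_RGB2HSV)[225:300,340:375],(95,140,60),(115,255,255)))
    print(nm,bl(i0),bl(i1)); x,y=((272,275),(243,272))[nm=="side"]
    print("drop diff",np.abs(i0[y:y+32,x:x+24].astype(int)-i1[y:y+32,x:x+24]).mean())
    x,y=((310,240),(285,255))[nm=="side"]
```

```text
[512.2 196.1 148.7] [-0.3  0.7 -0.4]
drum exp 278.8463424903647 194.37551984461393
red [(array([275, 185,  10,   7,  39], dtype=int32), array([279.8, 188.3]), array([552.1, 188.2,  12. ])), (array([285, 279,   7,   4,  12], dtype=int32), array([287.8, 279.9]), array([686.4, 173.5,  12. ]))]
dark [(array([272, 184,  16,  22, 164], dtype=int32), array([278.6, 195.2]), array([559.9, 185.6,  12. ]))]
scene (17, 2, 12, 34) (17, 2, 12, 34)
drop diff 6.403645833333333
side (13, 28, 14, 34) (13, 29, 14, 33)
drop diff 4.486545138888889
```

Run:
```python
from h import *
import pickle
_,c3,i3,_,_=pickle.load(open("w3.pkl","rb"));_,_,_,a,b=pickle.load(open("w8.pkl","rb"))
k=np.array([557,-106.3,80.5])
for n,C,i in(("w3",c3,i3),("scene",calibration("scene"),a),("side",calibration("side"),b)):
    g=i.max(2).astype(np.float32);r=[]
    for th in(-50,-25,-12,0,12,25,50):
        d=Ro.from_euler("z",-th,degrees=True).apply(XM)
        p=np.array([proj(C,k+t*d) for t in(-16,-10,-4,6,10,14,18,27)],np.float32)
        r.append((th,cv2.remap(g,p[:,0],p[:,1],1).ravel().astype(int).tolist()))
    print(n,*r,sep="\n ")
```

```text
w3
 (-50, [20, 36, 50, 255, 255, 248, 165, 163])
 (-25, [42, 48, 49, 243, 255, 255, 239, 160])
 (-12, [51, 50, 53, 162, 226, 248, 253, 156])
 (0, [68, 68, 76, 135, 215, 215, 217, 155])
 (12, [254, 221, 130, 202, 246, 216, 154, 153])
 (25, [255, 254, 202, 192, 112, 50, 46, 160])
 (50, [209, 255, 252, 71, 36, 20, 249, 255])
scene
 (-50, [25, 42, 46, 150, 157, 156, 143, 147])
 (-25, [41, 48, 50, 134, 136, 151, 155, 149])
 (-12, [47, 47, 56, 123, 90, 101, 150, 147])
 (0, [60, 53, 69, 148, 172, 167, 222, 148])
 (12, [126, 96, 84, 203, 174, 168, 120, 147])
 (25, [155, 143, 103, 192, 77, 61, 75, 145])
 (50, [150, 153, 128, 82, 41, 29, 181, 167])
side
 (-50, [24, 31, 47, 183, 173, 143, 129, 127])
 (-25, [38, 50, 47, 128, 180, 206, 190, 130])
 (-12, [51, 50, 47, 103, 175, 168, 196, 219])
 (0, [53, 52, 49, 94, 178, 186, 181, 232])
 (12, [140, 99, 51, 77, 101, 66, 44, 231])
 (25, [193, 174, 49, 52, 58, 42, 33, 224])
 (50, [129, 187, 132, 46, 28, 23, 21, 29])
```

Call:
{"name": "servo_tool", "arguments": {"deltas": "0 0 0 -0.4 -1.5 -0.6 40;0 0 0 -0.8 -3 -0.65 40;0 0 0 -1.2 -4.7 -0.65 40;0 0 0 -1.6 -6.4 -0.65 40;0 0 0 -2.1 -8.1 -0.65 40;0 0 0 -2.5 -9.8 -0.65 40;0 0 0 -2.9 -11.3 -0.65 40;0 0 0 -2.9 -11.3 -0.65 40"}}

```text
time: 18.9
position: [522.6, -98.0, 187.6]
tcp_rot: [[-0.923, 0.189, 0.336], [0.176, 0.982, -0.067], [-0.343, -0.002, -0.94]]
force: [0.8, 0.7, 0.2]
grip_width: 39.9
finger_force: 0.0
```

Run:
```python
from h import *
np.set_printoptions(precision=1,suppress=True)
s=state();c=calibration("wrist");im=get_image("wrist");g=im.max(2);print(s["position"],s["qd"])
k=np.array([557,-106.3,80.5]);u,v=proj(c,k).astype(int);print(u,v)
t=cv2.inRange(im,(0,0,0),(95,95,95));n,l,st,ce=cv2.connectedComponentsWithStats(t[v-40:v+40,u-40:u+40]);i=l[40,40] or 1+st[1:,4].argmax()
ct=max(cv2.findContours((l==i).astype(np.uint8),0,2)[0],key=cv2.contourArea);h=np.zeros((80,80),np.uint8);cv2.fillPoly(h,[cv2.convexHull(ct)],1)
h=cv2.erode(h,np.ones((3,3)));print("dark",st[i])
m=((g[v-40:v+40,u-40:u+40]>140)&(h>0)).astype(np.uint8);n,l,st,ce=cv2.connectedComponentsWithStats(m)
for j in range(1,n):
    if st[j,4]<8: continue
    w=np.argwhere(l==j)[:,::-1].astype(np.float32)+[u-40,v-40];vx,vy,px,py=cv2.fitLine(w.astype(np.float32),2,0,.01,.01).ravel();q=(w-[px,py])@[vx,vy]
    P,Q=[onz(c,(px+z*vx,py+z*vy),80.5) for z in(q.min(),q.max())];print(st[j],P,Q,"angle",np.degrees(np.arctan2(*(Q-P)[1::-1])))
```

```text
[522.6 -98.  187.6] [ 4.  -0.5 -1.6  1.2  1.7  2.9]
278 200
dark [  20    9   39   50 1176]
[27 41  7 11 25] [ 554.5 -117.8   80.5] [ 566.2 -114.6   80.5] angle 15.47652616367476
[44 42  8 10 32] [ 567.7 -105.4   80.5] [558.7 -98.5  80.5] angle 142.49425307601322
[37 46  5 12 54] [ 574.3 -111.5   80.5] [ 562.1 -108.9   80.5] angle 167.98363811385417
```

```bash
python3 -c "
from bench import *
print(close_job())"
```

```text
the job is handed in; nothing more can be done
None
```

The job is handed in: the selector is at off, the collar is open and home, the drum lies in the tray, and both bottles are still upright in their original places.

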